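Unlatch a battery pack from its charging dock and park it in the storage stand

ROBOT

A 6-joint arm with a two-finger parallel gripper is mounted at the origin on a cart in front of the work surface, level with it; the furniture and walls round the work are solid. World frame = base frame: x ahead of the robot, y to its left, z up, the work surface at z = 0. Lengths are in m, angles in degrees, forces in N, time in s.
With the tool pointing down it reaches from about 0.25 to 0.725 m from the base axis. Payload 9.7 kg.
Tool frame: the origin (TCP) lies on the centre line of the jaws, within the pads' length; the fingertips stand 25 mm ahead of it and the grasp point (between the pads) lies 6 mm ahead of it; x points along the fingers, y is the direction in which the jaws open and shut, and the axes are right-handed (so a half turn about x gives the same grasp; the last joint's range is limited). The gripper opens to 85 mm and grips with 20 to 120 N. Pads are 22 mm wide; open, the fingers measure 114 mm over their backs; the gripper's body (76 mm by 85 mm) begins 54 mm behind the grasp point. The pads swing forward as they close: fully open they stand 13 mm farther back than shut.
Start: joints at [65.718, 4.979, 10.078, 95.1, 0, 90], TCP at [0.226, 0.501, 0.256] pointing down, gripper open.
Joint ranges: [-179.16, 179.16], [-48.56, 103.87], [-65.8, 70.77], [-126.05, 130.52], [-82.76, 87.17], [-180, 180]. Speed limits (degrees/s): [127.2, 127.2, 147.25, 180, 180, 180].

INTERFACE

Orientations are given as a 3x3 rotation matrix whose columns are the frame's x, y, z axes.
In Python, from bench import manip gives the robot as it stands.
- The arm moves only by the shell command python3 -m handwheel 'ROWS'. ROWS is JSON, a list of rows, each a list of 7 numbers: the shift along the tool's x, y, z in m, then the turn, a rotation vector about the tool's x, y, z in degrees, then the opening, from 0 (shut) to 1 (fully open). A call has exactly 5 rows; each row is the pose to reach, as a shift and turn from the pose measured when the call began, along the tool's axes at that moment; what a row does not reach only later rows make up. A row lasts 1/10 s, in which the tool goes at most 50 mm and 8.59 degrees, less where a joint would pass 70% of its speed; a pose out of reach is approached as far as the arm can. A call with a gripper value outside its range is refused whole. The fingers move at their own pace and stop on an object; the grip force is fixed at half the most. Time passes only in rows, so rows that repeat a pose let the fingers close, or fill a call up. It gives the time, the measured TCP pose, the force and the opening at its end, in the units of the state.
- manip.get_obs(): the state, without advancing time (a new reading comes with each control period).
- manip.camera(name): name is "scene" or "top" or "wrist"; returns a dict with "frame" (400x640x3 uint8, red, green, blue), "mtx" (3x3 intrinsics, pixels), "R" (3x3) and "t" (3): a world point X has camera coordinates R X + t. Camera axes: x right, y down, z forward; pixel columns grow to the right and rows downward; lengths in m; the calibration is good to about 2 mm. A picture is of the moment at which its call begins. There is no depth.
- manip.sign_off(): hands the job in, once; it reports no verdict.
The state is a dict: "time": time; "joints": joint angles; "joint_velocities": joint speeds; "joint_torque": joint torques, N m; "position": TCP position; "ee_rot": TCP orientation; "wrist_force": force on the tool from outside, world axes, zero at the start; "torque": the same for the moment, N m; "gripper_width": finger opening in m.
Only numpy, scipy, OpenCV 4.12 (cv2) and the standard library are available. Lean on these libraries where they do the work, as an engineer would, in place of code of your own. Each camera call takes 0.05 s, during which the arm holds its last target.

TASK

The battery pack is charged: squeeze its two side tabs to unlatch it, pushing it down a little first because the hooks lock under spring load, and draw it straight up out of the charging dock without yanking or ramming it. Then set it gently upright in the empty storage stand, its foot fully down in the socket, and let go of it. Leave the other things on the table where they are.

Things in the scene. Friction and masses are not known exactly. Their poses are not given: they have to be found in the camera images.
- battery: Battery pack in the dock: dark slab 14 x 40 mm in section, 110 mm tall, on a foot 32 mm (its x) x 26 mm (its y) x 20 mm tall; 0.09 to 0.18 kg; same both ways round. Origin: centre of its underside, z up. On its -x and +x faces stand lighter sprung tabs, plates 24 mm wide (y), 4 mm thick, from 24 to 106 mm above the origin, outer faces at x = -22 and +22 mm.
- pack_grip (a point): Point of the pack midway between the ribbed grippy faces of its two tabs, 84 mm above its origin (ribs from 72 to 96 mm). Fingers close here along the pack's x. Each tab slides straight inward up to 10 mm against its spring (7 N at first, 10.5 N fully in): 44 mm over both tabs at rest, 24 mm fully squeezed.
- pack_teeth (a point): Point inside the pack 34 mm above its origin, level with the hooked teeth at the tabs' lower ends, which reach to x = -31.5 and +31.5 mm, hidden in the dock. While hooked, each tab yields only about 2 mm (40 mm over both). One may give way before the other (about 29 mm over both): push on until both are in. To pass the lips on the way up each must be in by 8.5 mm (27 mm over both).
- dock: Charging dock screwed to the table: base 110 x 76 x 6 mm, housing 80 (x) x 54 (y) x 71 mm tall, open on top. Origin: centre of its underside, z up; axes as the docked pack's, which has 1 mm of sideways play. The latched pack's origin is 20 mm above the dock's; a spring pushes it up with about 4 to 5 N against the lips. Over 25 N up against the lips or down on the dock's inside breaks it.
- dock_mouth (a point): Centre of the dock's open top, 71 mm above its origin. Hidden slippery beads under its lips lock the teeth until the pack is pushed down; how far differs from dock to dock, 2 to 10 mm, and cannot be seen. Under a squeeze kept up meanwhile (20 N will do; pushing then takes 5 to 10 N, more if squeezed hard) the tabs give way inward at once. About 3 mm deeper is a hard stop.
- stand: The storage stand, screwed to the table: base plate 84 x 74 x 4 mm with a rectangular socket for the pack's foot, inside 37 mm (x) x 31 mm (y), walls 6 mm thick, rim 17 mm above the table. Origin: centre of its underside, z up. The pack fits with its x axis along the stand's x axis, either way round.
- socket_floor (a point): Centre of the socket's floor, 4 mm above the stand's origin; the parked pack's origin belongs here.
- sample_jar: bystander: small clear jar with a screw cap, 41 mm across, 53 mm tall; origin under its centre
- block_a: bystander: machined clamp half, 34 x 75 x 14 mm; origin under its centre
- block_c: bystander: machined flat block, 42 x 47 x 13 mm; origin under its centre
- ptfe_tape: bystander: roll of white tape, 48 mm across, 13 mm tall; origin under its centre
- syringe: bystander: glass syringe lying along its y, 14 x 168 x 14 mm; origin under its middle
- lc_column: bystander: thin steel column lying along its y, 15 x 176 x 17 mm; origin under its middle
- marker: bystander: marker pen lying on the table, 124 mm long, 13 mm thick
- fitting_jar: bystander: white-capped jar, 45 mm across, 58 mm tall; origin under its centre
- dock_lips: The two lips of the dock's top, 16 x 29 x 10 mm each, over the teeth at the dock's -x and +x ends; 48 mm between them. Origin: midway between them, 66 mm above the dock's origin.
Things that resemble listed ones, but are neither listed nor needed, are in the scene too. Leave any green or orange look-alike of the battery alone. There is more than one size of the stand; the job needs the larger.

How it is judged (in metres and radians):
On the way:
1. the pack is lifted clear out of the dock, upright (z of battery in the frame of dock above 0.075 m and angle between battery's own z axis and vertical below 0.35 rad), for 0.2 s.
At the end, for the whole second after the job is handed in: The pack stands upright (within 0.08 rad) and at rest in the stand's socket, its origin within 6 mm sideways and 3 mm in height of the socket floor's centre, and nothing holds it (horizontal distance between battery and socket_floor below 0.006 m and z of battery in the frame of socket_floor between -0.003 and 0.003 m and angle between battery's own z axis and vertical below 0.08 rad and linear speed of battery below 0.02 m/s); the robot touches nothing.
It fails at once if the pack is yanked up against the dock's lips with more than 25 N while latched (contact force between dock_lips and battery above 25 N).
It fails at once if the pack's foot is rammed down inside the dock with more than 25 N (contact force between battery_c0 and dock above 25 N).
It fails at once if more than 35 N between the pack and the stand (dropped or rammed) (contact force between battery and stand above 35 N).
It fails at once if a bystander is moved by more than 25 mm (distance of any of sample_jar, block_a, block_c, ptfe_tape, syringe, lc_column, marker, fitting_jar from where it was at the start of the episode above 0.025 m).
It also fails if it takes over 61 s, if anything falls off the work surface, if the arm or the gripper's body presses on something with over 40 N, if the wrist force passes 120 N, or if a joint passes its speed limit or range.

## Working session

There is one attempt and no reset: what is moved stays moved. The work goes in short steps, Python scripts to look and compute and a shell command to move; the robot and the scene stay as the last step left them, time stands still between calls to the robot, and variables do not carry over. Pictures are saved under pics/ and viewed, and the job is handed in when it is done.

```bash
ls; mkdir -p pics; python3 - <<'E'
from bench import manip
import cv2,numpy as np
o=manip.get_obs(); print(o)
for n in ["scene","top","wrist"]:
    c=manip.camera(n); cv2.imwrite(f"pics/{n}0.png",c["frame"][:,:,::-1])
    np.savez(f"pics/{n}0.npz",**c); print(n,c["mtx"],c["R"],c["t"])
E
```

```text
pics
{'time': 0.0, 'joints': array([ 6.57174353e+01,  5.01150972e+00,  1.00349786e+01,  9.50991523e+01,
       -5.02203825e-04,  9.00000596e+01]), 'joint_velocities': array([-0.14065024,  0.02719992, -0.03860662,  0.04211136,  0.03680913,
        0.04993669]), 'joint_torque': array([ 2.48256540e-03, -5.20385563e+01,  4.64808798e+01,  1.60274404e-02,
        1.62585047e-04,  3.78372150e-06]), 'position': array([0.22610443, 0.50116683, 0.25558381]), 'ee_rot': array([[-5.35223819e-04,  4.11237585e-01,  9.11528037e-01],
       [-1.20766579e-03,  9.11527237e-01, -4.11237933e-01],
       [-9.99999128e-01, -1.32092557e-03,  8.76647598e-06]]), 'wrist_force': array([-0.65588361,  0.2370664 ,  0.10273351]), 'torque': array([0.04465159, 0.07935539, 0.0223319 ]), 'gripper_width': 0.08527972896003454}
scene [[490.02838864   0.         320.36695726]
 [  0.         490.02838864 207.8101025 ]
 [  0.           0.           1.        ]] [[ 0.86421384 -0.50285317 -0.01652663]
 [-0.38682703 -0.64308761 -0.66091086]
 [ 0.32171305  0.57756126 -0.75028241]] [-0.45534622  0.23255169  1.59975593]
top [[463.48914413   0.         320.13670062]
 [  0.         463.48914413 200.86509503]
 [  0.           0.           1.        ]] [[ 0.02742546 -0.99954683  0.01240859]
 [-0.99311982 -0.02865865 -0.11354161]
 [ 0.11384577 -0.00920928 -0.99345575]] [-0.09789219  0.52457236  1.45389275]
wrist [[282.28467115   0.         324.33698411]
 [  0.         282.28467115 197.23387377]
 [  0.           0.           1.        ]] [[ 0.41117916  0.9115533  -0.00151159]
 [ 0.87345566 -0.39351878  0.28673714]
 [ 0.26078135 -0.11922065 -0.9580081 ]] [-0.55013056 -0.03622897  0.37951315]
```

View pics/scene0.png

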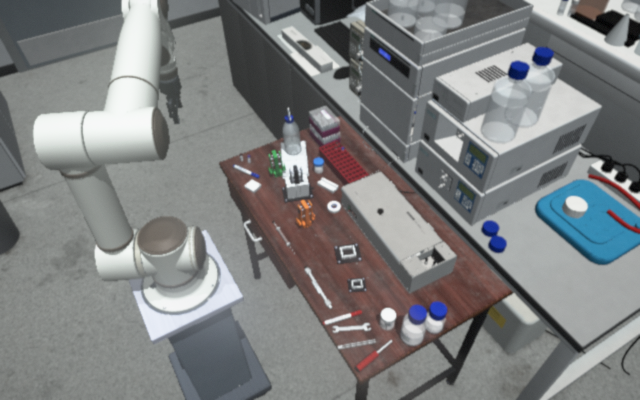

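View pics/top0.png

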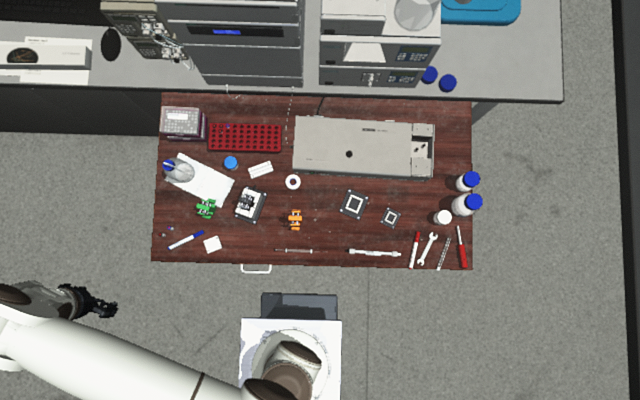

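View pics/wrist0.png

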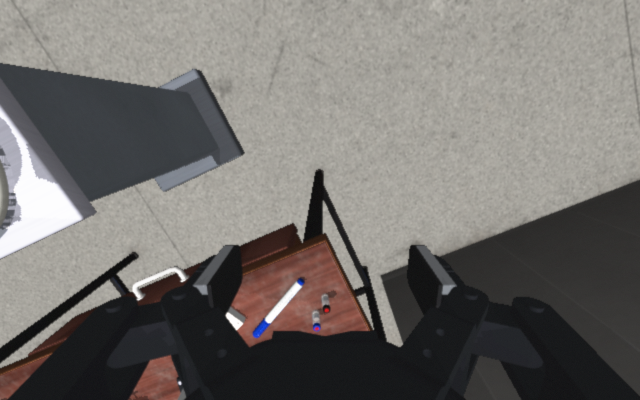

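```bash
python3 - <<'E'
import cv2,numpy as np
t=cv2.imread("pics/top0.png"); s=cv2.imread("pics/scene0.png")
a=cv2.resize(t[170:240,190:290],(800,560),interpolation=cv2.INTER_CUBIC)
b=cv2.resize(t[180:240,325:415],(800,533),interpolation=cv2.INTER_CUBIC)
c=cv2.resize(s[130:230,240:380],(800,571),interpolation=cv2.INTER_CUBIC)
for n,i in zip("abc",(a,b,c)): cv2.imwrite(f"pics/crop_{n}.png",i)
E
```

```text
(no output)
```

View pics/crop_a.png

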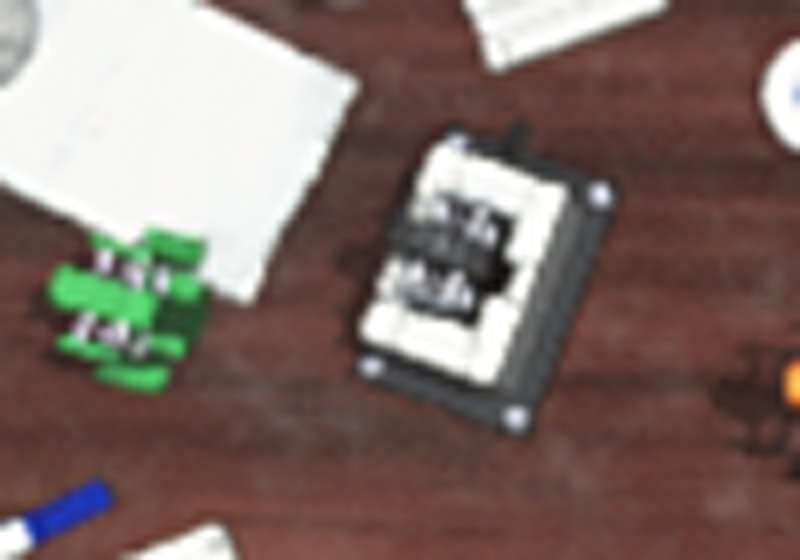

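View pics/crop_b.png

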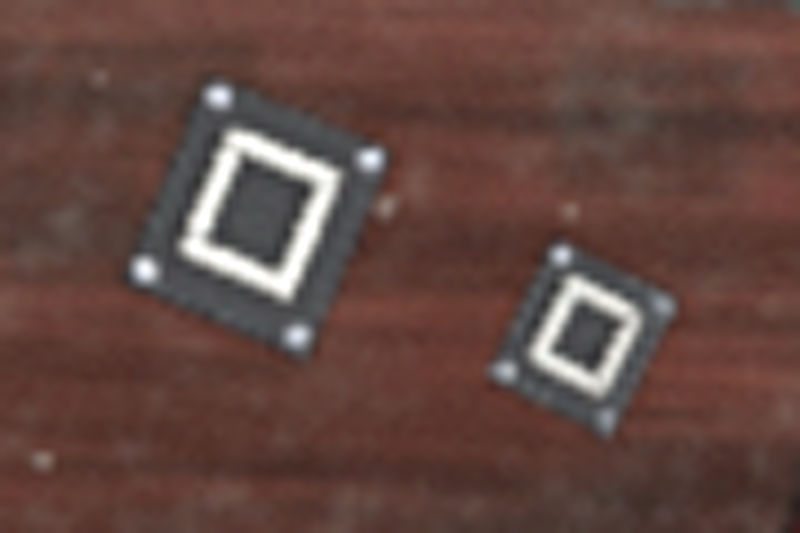

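View pics/crop_c.png

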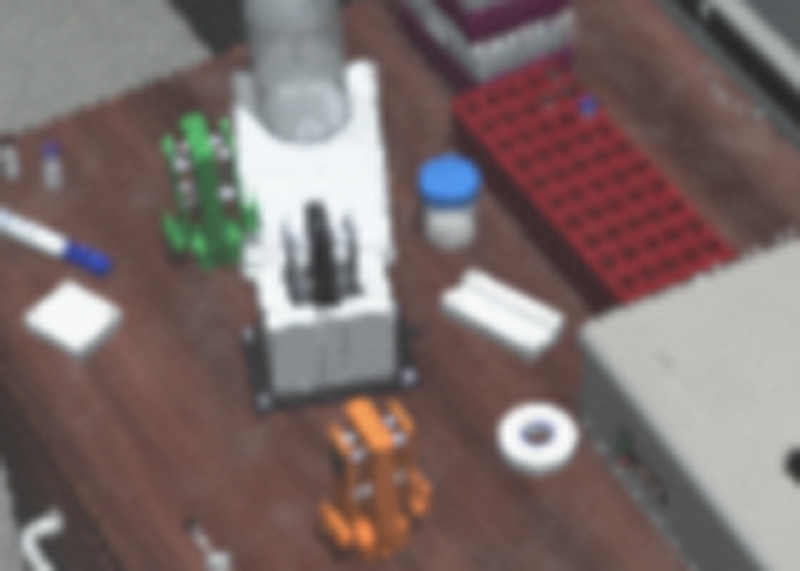

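```bash
cat > h.py <<'E'
import numpy as np,cv2
def ray(c,u,v,z):
    M,R,t=c["mtx"],c["R"],c["t"]
    d=R.T@np.linalg.inv(M)@np.array([u,v,1.]); o=-R.T@t
    return o+d*(z-o[2])/d[2]
def proj(c,X):
    p=c["mtx"]@(c["R"]@np.asarray(X,float)+c["t"]); return p[:2]/p[2]
E
python3 - <<'E'
from h import *
c=dict(np.load("pics/top0.npz"))
def do(pts,off,s,z):
    P=np.array([ray(c,(x+.5)/s-.5+off[0],(y+.5)/s-.5+off[1],z) for x,y in pts]); print(P.round(4)); print("ctr",P.mean(0))
    for a,b in((0,1),(0,2),(1,3),(2,3)): d=P[a]-P[b]; print(np.linalg.norm(d),np.degrees(np.arctan2(d[1],d[0])))
do([(455,142),(600,195),(370,366),(516,418)],(190,170),8,.007)
do([(218,97),(370,158),(145,270),(297,335)],(325,180),800/90,.005)
# refine the bright screws by centroid
im=cv2.imread("pics/top0.png",0)
# small stand
do([(560,255),(664,306),(504,371),(607,421)],(325,180),800/90,.005)
# top features of pack at z=.13
print(ray(c,190+430/8,170+245/8,.13))
E
```

```text
[[0.5673 0.1579 0.007 ]
 [0.5473 0.0981 0.007 ]
 [0.4749 0.1881 0.007 ]
 [0.4556 0.1282 0.007 ]]
ctr [0.51126457 0.14309064 0.007     ]
0.06310064851549363 71.48917672894036
0.09717778274162726 -18.06385422799715
0.09654946749615405 -18.190252983556302
0.06288588104387298 72.06033149547495
[[ 0.567  -0.177   0.005 ]
 [ 0.546  -0.2333  0.005 ]
 [ 0.5023 -0.1516  0.005 ]
 [ 0.4801 -0.2076  0.005 ]]
ctr [ 0.5238301  -0.19236671  0.005     ]
0.06009370819134623 69.56888314054464
0.0694656663147337 -21.468864469852964
0.07074017159993218 -21.258064667049524
0.060344400405266875 68.35485295412605
[[ 0.5122 -0.3036  0.005 ]
 [ 0.4945 -0.3419  0.005 ]
 [ 0.469  -0.2835  0.005 ]
 [ 0.4518 -0.3214  0.005 ]]
ctr [ 0.48188899 -0.3126093   0.005     ]
0.04221261779554015 65.25628031969433
0.04758063739720675 -24.886263770689286
0.04736658678262481 -25.643912665905837
0.04158741086952445 65.55903468137622
[0.50986731 0.14544419 0.13      ]
```

```bash
cat >> h.py <<'E'
from scipy.spatial.transform import Rotation as Ro
def plan(pos,yaw):
    """shift/turn in tool axes from now to TCP pos, pointing down with jaw axis at world yaw"""
    from bench import manip
    o=manip.get_obs(); R=o["ee_rot"]; p=o["position"]
    y=np.array([np.cos(np.radians(yaw)),np.sin(np.radians(yaw)),0]); x=np.array([0,0,-1.])
    T=np.stack([x,y,np.cross(x,y)],1)
    d=R.T@(np.array(pos)-p); r=Ro.from_matrix(R.T@T).as_rotvec(degrees=True)
    print("t",o["time"].__round__(2) if hasattr(o["time"],"__round__") else o["time"],"pos",p.round(4),"shift",d.round(4),"rot",r.round(2),"F",o["wrist_force"].round(1),"w",round(o["gripper_width"],4))
def snap(name,tag):
    from bench import manip
    c=manip.camera(name); cv2.imwrite(f"pics/{tag}.png",c["frame"][:,:,::-1]); np.savez(f"pics/{tag}.npz",**c); return c
E
python3 - <<'E'
from h import *
plan([.511,.143,.30],-18.1)
c=dict(np.load("pics/wrist0.npz")); print(-c["R"].T@c["t"], "viewdir",c["R"][2])
E
```

```text
t 0.15 pos [0.2261 0.5012 0.2558] shift [-0.044  -0.2094  0.407 ] rot [8.382e+01 4.000e-02 4.000e-02] F [-0.1 -0.5  0.6] w 0.0852
[0.15887667 0.53246234 0.37313329] viewdir [ 0.26078135 -0.11922065 -0.9580081 ]
```

```bash
python3 -m handwheel '[[-0.03,-0.02,0.03,8,0,0,1],[-0.044,-0.04,0.07,16,0,0,1],[-0.044,-0.06,0.11,24,0,0,1],[-0.044,-0.08,0.15,32,0,0,1],[-0.044,-0.1,0.19,40,0,0,1]]'; python3 - <<'E'
from h import *
plan([.511,.143,.30],-18.1)
E
```

```text
time: 0.65
position: [0.359, 0.3305, 0.2998]
ee_rot: [[-0.0, 0.903, 0.429], [-0.001, 0.429, -0.903], [-1.0, -0.001, 0.001]]
wrist_force: [0.3, 0.7, 0.0]
gripper_width: 0.0851
t 0.65 pos [0.359  0.3305 0.2998] shift [-0.      0.0569  0.2346] rot [4.351e+01 5.000e-02 2.000e-02] F [0.3 0.7 0. ] w 0.0851
```

```bash
python3 -m handwheel '[[0,0.011,0.047,8.5,0,0,1],[0,0.022,0.094,17,0,0,1],[0,0.034,0.14,25.5,0,0,1],[0,0.045,0.187,34,0,0,1],[0,0.057,0.2346,42.5,0,0,1]]'; python3 - <<'E'
from h import *
plan([.511,.143,.30],-18.1)
snap("wrist","w1"); snap("top","t1"); snap("scene","s1")
E
```

```text
time: 1.15
position: [0.5119, 0.1412, 0.2999]
ee_rot: [[-0.0, 0.954, -0.3], [-0.001, -0.3, -0.954], [-1.0, -0.0, 0.001]]
wrist_force: [0.3, 1.4, -0.2]
gripper_width: 0.0856
t 1.15 pos [0.5119 0.1412 0.2999] shift [-0.0001 -0.0014 -0.0014] rot [0.66 0.04 0.  ] F [ 0.3  1.4 -0.2] w 0.0856
```

View pics/w1.png

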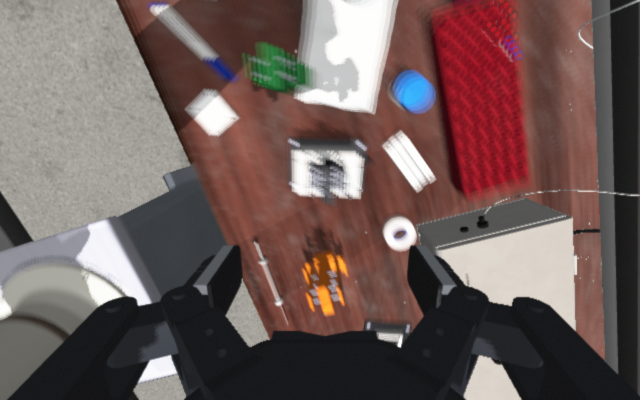

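```bash
python3 - <<'E'
from h import *
c=snap("wrist","w2"); f=c["frame"][:,:,::-1]
cv2.imwrite("pics/w2c.png",cv2.resize(f[120:220,270:390],(792,660),interpolation=cv2.INTER_CUBIC)[:600])
o=plan([.511,.143,.30],-18.1)
E
```

```text
t 1.35 pos [0.5115 0.142  0.2994] shift [-0.0006 -0.0008 -0.0008] rot [0.91 0.08 0.06] F [0.2 0.4 0.8] w 0.0857
```

View pics/w2c.png

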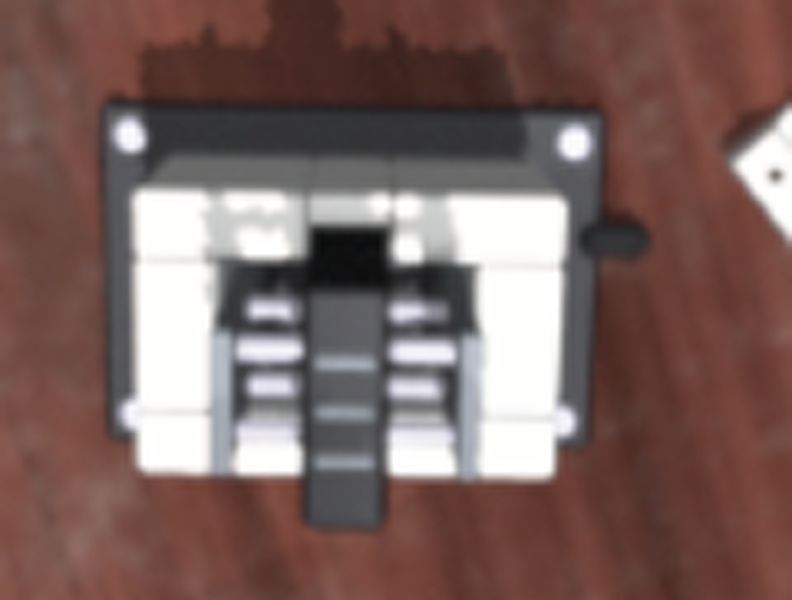

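```bash
python3 - <<'E'
from h import *
c=dict(np.load("pics/w2.npz"))
def pt(x,y,z): return ray(c,(x+.5)/6.6-.5+270,(y+.5)/6.6-.5+120,z)
def rep(n,pts,z):
    P=np.array([pt(x,y,z) for x,y in pts]); print(n,P.round(4)[:,:2].tolist(),"ctr",P.mean(0).round(4))
    for a,b in((0,1),(0,2),(1,3),(2,3)): d=P[b]-P[a]; print("  ",np.linalg.norm(d).round(4),np.degrees(np.arctan2(d[1],d[0])).round(2))
rep("screw",[(128,135),(574,143),(132,415),(565,421)],.007)
rep("housing",[(133,188),(569,195),(136,473),(556,480)],.071)
rep("packtop",[(308,290),(385,290),(304,527),(383,527)],.13)
rep("tabtop",[(213,332),(483,332),(213,473),(481,480)],.126)
E
```

```text
screw [[0.4738, 0.1906], [0.5654, 0.1602], [0.4539, 0.1316], [0.5469, 0.1011]] ctr [0.51   0.1459 0.007 ]
   0.0965 -18.38
   0.0623 -108.6
   0.0619 -107.37
   0.0978 -18.19
housing [[0.4807, 0.1846], [0.5569, 0.1594], [0.4632, 0.1331], [0.5399, 0.1076]] ctr [0.5102 0.1461 0.071 ]
   0.0802 -18.29
   0.0544 -108.78
   0.0545 -108.17
   0.0808 -18.37
packtop [[0.5103, 0.1663], [0.5217, 0.1627], [0.498, 0.1299], [0.5101, 0.1261]] ctr [0.51   0.1462 0.13  ]
   0.0119 -17.37
   0.0384 -108.8
   0.0384 -107.64
   0.0127 -17.38
tabtop [[0.4936, 0.1637], [0.5344, 0.151], [0.4862, 0.1418], [0.5273, 0.1278]] ctr [0.5104 0.1461 0.126 ]
   0.0427 -17.37
   0.0231 -108.68
   0.0243 -107.06
   0.0434 -18.93
```

```bash
python3 - <<'E'
from h import *
plan([.5105,.145,.20],-18.3)
E
```

```text
t 1.35 pos [0.5115 0.142  0.2994] shift [ 0.0993 -0.0017 -0.0027] rot [1.11 0.08 0.06] F [0.2 0.4 0.8] w 0.0857
```

```bash
python3 -m handwheel '[[0.025,-0.001,-0.002,1.1,0,0,1],[0.05,-0.0017,-0.0027,1.1,0.08,0.06,1],[0.075,-0.0017,-0.0027,1.1,0.08,0.06,1],[0.1,-0.0017,-0.0027,1.1,0.08,0.06,1],[0.1,-0.0017,-0.0027,1.1,0.08,0.06,1]]'; python3 - <<'E'
from h import *
plan([.5105,.145,.115],-18.3)
c=snap("wrist","w3"); f=c["frame"][:,:,::-1]
cv2.imwrite("pics/w3c.png",cv2.resize(f[100:400,120:520],(800,600),interpolation=cv2.INTER_CUBIC))
E
```

```text
time: 1.85
position: [0.5085, 0.1459, 0.1963]
ee_rot: [[-0.005, 0.95, -0.311], [-0.001, -0.311, -0.95], [-1.0, -0.004, 0.003]]
wrist_force: [0.1, -1.2, -0.8]
gripper_width: 0.0849
t 1.85 pos [0.5085 0.1459 0.1963] shift [ 0.0813  0.0025 -0.    ] rot [0.17 0.15 0.25] F [ 0.1 -1.2 -0.8] w 0.0849
```

View pics/w3c.png

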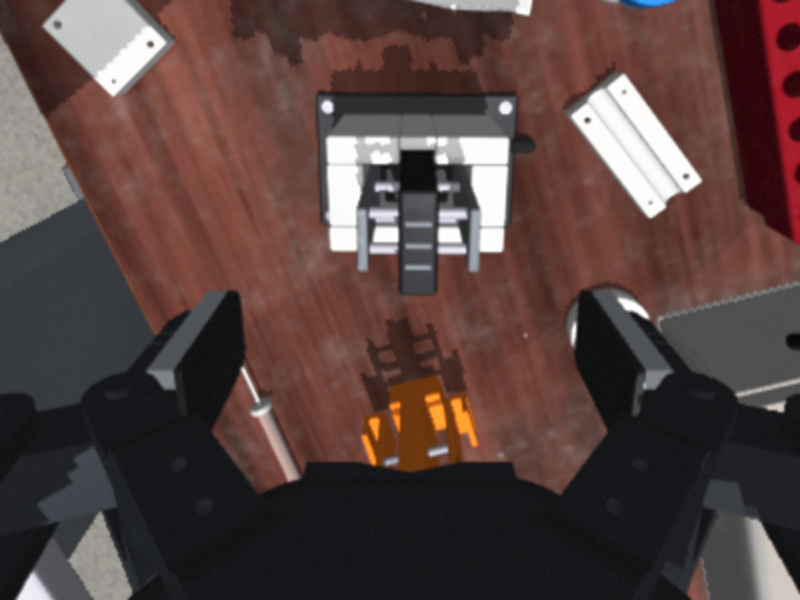

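```bash
python3 -m handwheel '[[0.02,0.001,0,0,0,0.25,1],[0.04,0.002,0,0,0.1,0.25,1],[0.06,0.0025,0,0,0.15,0.25,1],[0.08,0.0025,0,0.1,0.15,0.25,1],[0.081,0.0025,0,0.1,0.15,0.25,1]]'; python3 - <<'E'
from h import *
plan([.5105,.145,.115],-18.3)
c=snap("wrist","w4"); f=c["frame"][:,:,::-1]
cv2.imwrite("pics/w4c.png",cv2.resize(f[100:400,120:520],(800,600),interpolation=cv2.INTER_CUBIC))
c=snap("scene","s4"); f=c["frame"][:,:,::-1]
cv2.imwrite("pics/s4c.png",cv2.resize(f[100:220,230:370],(700,600),interpolation=cv2.INTER_CUBIC))
E
```

```text
time: 2.4
position: [0.5106, 0.1455, 0.1169]
ee_rot: [[0.001, 0.95, -0.312], [0.0, -0.312, -0.95], [-1.0, 0.001, -0.0]]
wrist_force: [-1.1, 0.8, -1.0]
gripper_width: 0.0853
t 2.4 pos [0.5106 0.1455 0.1169] shift [0.0019 0.     0.0005] rot [ 0.12 -0.02 -0.03] F [-1.1  0.8 -1. ] w 0.0853
```

View pics/w4c.png

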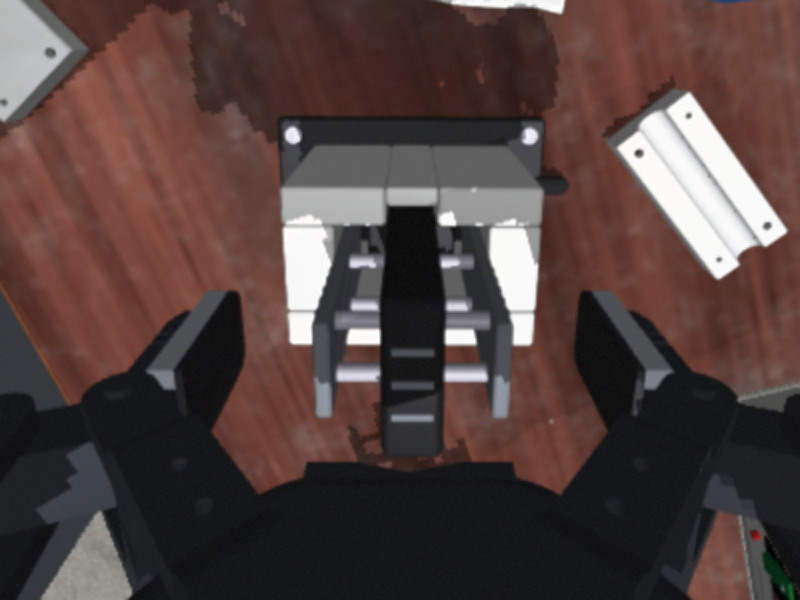

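View pics/s4c.png

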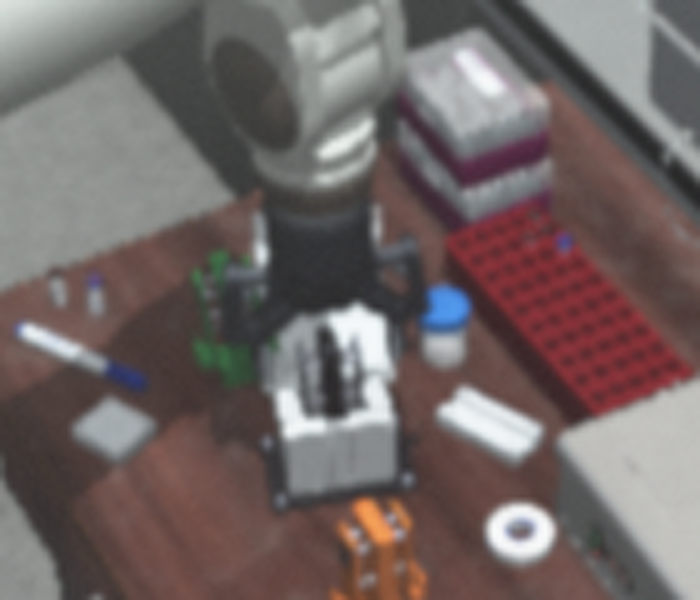

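```bash
python3 - <<'E'
from h import *
from bench import manip
o=manip.get_obs(); R=o["ee_rot"];p=o["position"]
c=dict(np.load("pics/w4.npz"))
for a in (.012,.025):
  for z in(-.011,.011):
    for y in (-.0425,.0425):
      print(a,z,y,((proj(c,p+R@[a,y,z])-[120,100])*2).round(0))
# pack tab tops measured
for n,(x,y),z in [("Ltop far",(320,322),.126),("Ltop near",(323,417),.126),("Rtop far",(502,322),.126),("Rnear",(502,417),.126),("topnear L",(382,457),.13),("topnear R",(443,457),.13)]:
    P=ray(c,x/2+120,y/2+100,z); print(n,P.round(4),(R.T@(P-p)).round(4))
E
```

```text
0.012 -0.011 -0.0425 [246. 288.]
0.012 -0.011 0.0425 [589. 288.]
0.012 0.011 -0.0425 [253. 365.]
0.012 0.011 0.0425 [581. 365.]
0.025 -0.011 -0.0425 [259. 266.]
0.025 -0.011 0.0425 [575. 266.]
0.025 0.011 -0.0425 [265. 338.]
0.025 0.011 0.0425 [568. 339.]
Ltop far [0.4952 0.1638 0.126 ] [-0.0069 -0.0212 -0.0122]
Ltop near [0.4873 0.141  0.126 ] [-0.007  -0.0216  0.0119]
Rtop far [0.5323 0.1515 0.126 ] [-0.0068  0.0179 -0.0121]
Rnear [0.5259 0.1282 0.126 ] [-0.0069  0.019   0.012 ]
topnear L [0.4978 0.1297 0.13  ] [-0.011  -0.0081  0.0194]
topnear R [0.5107 0.1254 0.13  ] [-0.0109  0.0055  0.0194]
```

```bash
python3 -m handwheel '[[0.003,0.0005,0.0005,0,0,0,0.6],[0.005,0.0005,0.0005,0,0,0,0.56],[0.005,0.0005,0.0005,0,0,0,0.56],[0.005,0.0005,0.0005,0,0,0,0.56],[0.005,0.0005,0.0005,0,0,0,0.56]]'; python3 - <<'E'
from h import *
plan([.5110,.1453,.112],-18.3)
c=snap("wrist","w5"); f=c["frame"][:,:,::-1]
cv2.imwrite("pics/w5c.png",cv2.resize(f[100:400,120:520],(800,600),interpolation=cv2.INTER_CUBIC))
E
```

```text
time: 3.0
position: [0.512, 0.1449, 0.1143]
ee_rot: [[0.004, 0.95, -0.312], [0.001, -0.312, -0.95], [-1.0, 0.003, -0.002]]
wrist_force: [0.1, 0.9, -0.5]
gripper_width: 0.0477
t 3.0 pos [0.512  0.1449 0.1143] shift [ 0.0023 -0.0011 -0.    ] rot [ 0.1  -0.12 -0.18] F [ 0.1  0.9 -0.5] w 0.0477
```

View pics/w5c.png

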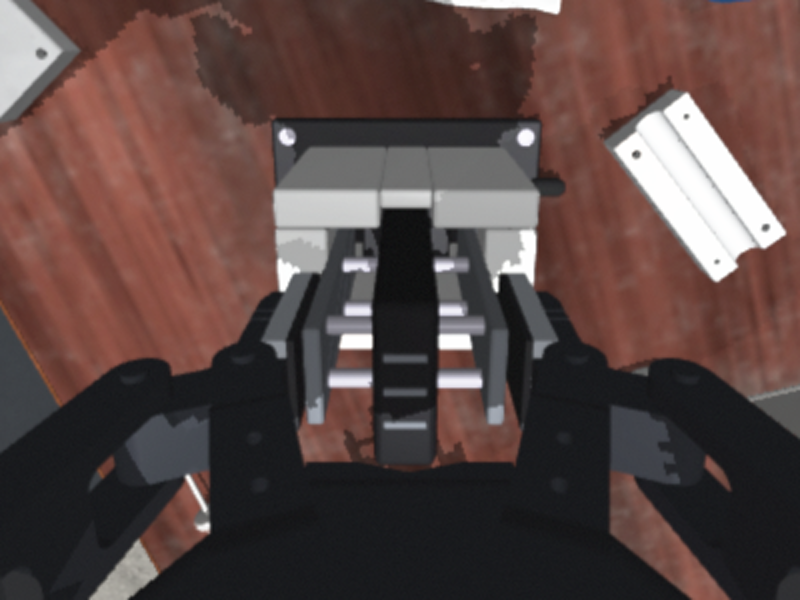

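```bash
python3 -m handwheel '[[0.002,-0.001,0,0,-0.1,-0.2,0.54],[0.002,-0.001,0,0,-0.1,-0.2,0.52],[0.002,-0.001,0,0,-0.1,-0.2,0.5],[0.002,-0.001,0,0,-0.1,-0.2,0.48],[0.002,-0.001,0,0,-0.1,-0.2,0.46]]'; python3 -m handwheel '[[0.0,0,0,0,0,0,0.44],[0.0,0,0,0,0,0,0.44],[0.0,0,0,0,0,0,0.44],[0.0,0,0,0,0,0,0.42],[0.0,0,0,0,0,0,0.42]]'
```

```text
time: 3.55
position: [0.5111, 0.1453, 0.1125]
ee_rot: [[0.0, 0.95, -0.312], [0.0, -0.312, -0.95], [-1.0, -0.0, -0.0]]
wrist_force: [-0.7, -1.0, 2.3]
gripper_width: 0.0398
time: 4.05
position: [0.5111, 0.1453, 0.1127]
ee_rot: [[0.0, 0.95, -0.312], [0.001, -0.312, -0.95], [-1.0, 0.0, -0.001]]
wrist_force: [-1.5, -0.6, 5.8]
gripper_width: 0.0372
```

```bash
for i in 1; do python3 -m handwheel '[[0.0005,0,0,0,0,0,0.42],[0.001,0,0,0,0,0,0.42],[0.0015,0,0,0,0,0,0.42],[0.002,0,0,0,0,0,0.42],[0.002,0,0,0,0,0,0.42]]'; done; python3 - <<'E'
from h import *
c=snap("wrist","w6"); f=c["frame"][:,:,::-1]
cv2.imwrite("pics/w6c.png",cv2.resize(f[100:400,120:520],(800,600),interpolation=cv2.INTER_CUBIC))
E
```

```text
time: 4.55
position: [0.5112, 0.1454, 0.1123]
ee_rot: [[0.001, 0.95, -0.312], [0.001, -0.312, -0.95], [-1.0, 0.001, -0.002]]
wrist_force: [-5.0, -1.0, 15.5]
gripper_width: 0.0373
```

View pics/w6c.png

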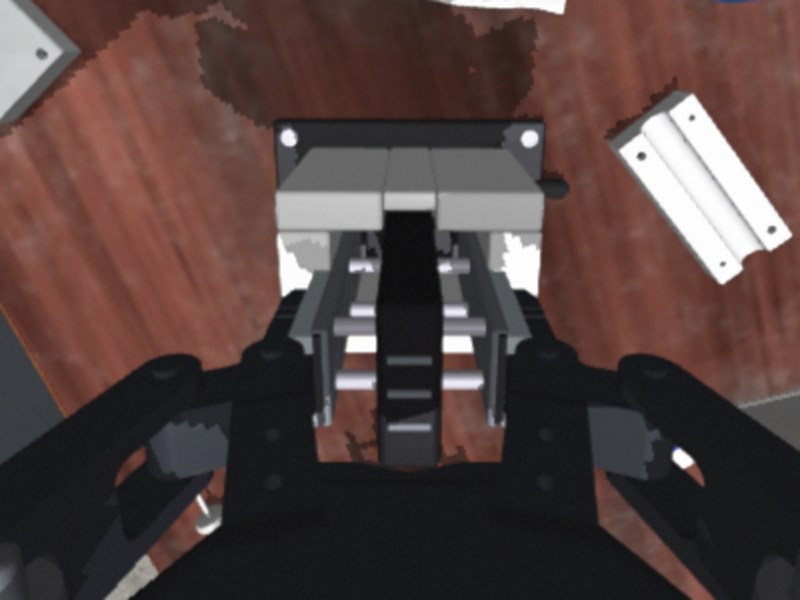

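```bash
python3 -m handwheel '[[0.0,0,0,0,0,0,0.45],[0.0,0,0,0,0,0,0.46],[0.0,0,0,0,0,0,0.46],[0.0005,0,0,0,0,0,0.46],[0.001,0,0,0,0,0,0.46]]'
```

```text
time: 5.1
position: [0.5111, 0.1454, 0.1118]
ee_rot: [[0.002, 0.95, -0.312], [0.001, -0.312, -0.95], [-1.0, 0.001, -0.002]]
wrist_force: [-2.7, -1.2, 8.9]
gripper_width: 0.0389
```

```bash
python3 -m handwheel '[[0.0005,0,0,0,0,0,0.46],[0.001,0,0,0,0,0,0.46],[0.0015,0,0,0,0,0,0.46],[0.002,0,0,0,0,0,0.46],[0.002,0,0,0,0,0,0.46]]'
```

```text
time: 5.6
position: [0.5111, 0.1454, 0.1103]
ee_rot: [[0.002, 0.95, -0.312], [0.001, -0.312, -0.95], [-1.0, 0.001, -0.002]]
wrist_force: [-3.0, -0.4, 8.2]
gripper_width: 0.0393
```

```bash
python3 -m handwheel '[[0.0005,0,0,0,0,0,0.46],[0.001,0,0,0,0,0,0.46],[0.0015,0,0,0,0,0,0.46],[0.002,0,0,0,0,0,0.46],[0.002,0,0,0,0,0,0.46]]'; python3 - <<'E'
from h import *
c=snap("wrist","w7"); f=c["frame"][:,:,::-1]
cv2.imwrite("pics/w7c.png",cv2.resize(f[100:400,120:520],(800,600),interpolation=cv2.INTER_CUBIC))
E
```

```text
time: 6.1
position: [0.5111, 0.1454, 0.1089]
ee_rot: [[0.002, 0.95, -0.312], [0.001, -0.312, -0.95], [-1.0, 0.002, -0.002]]
wrist_force: [-3.4, -1.3, 8.5]
gripper_width: 0.0396
```

View pics/w7c.png

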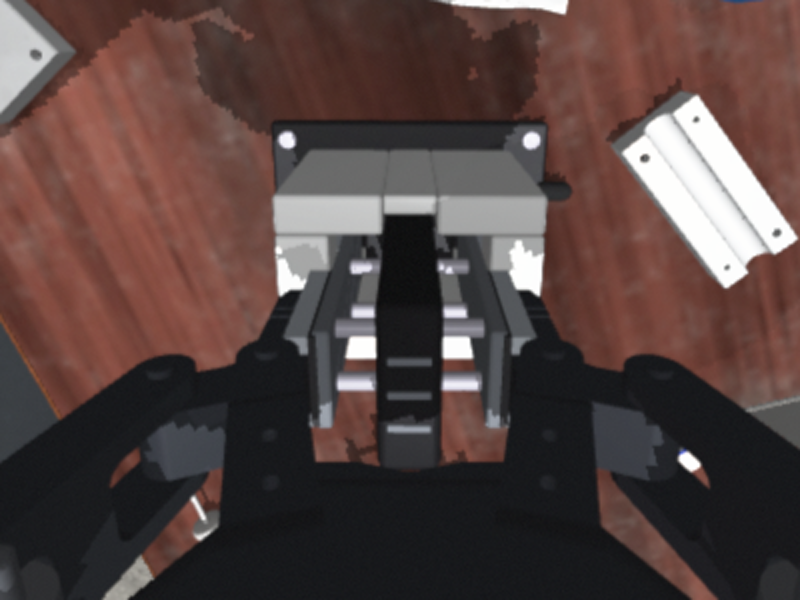

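```bash
python3 -m handwheel '[[0.0005,0,0,0,0,0,0.45],[0.001,0,0,0,0,0,0.45],[0.0015,0,0,0,0,0,0.45],[0.002,0,0,0,0,0,0.45],[0.002,0,0,0,0,0,0.45]]'
```

```text
time: 6.65
position: [0.5111, 0.1454, 0.1076]
ee_rot: [[0.003, 0.95, -0.312], [0.002, -0.312, -0.95], [-1.0, 0.002, -0.002]]
wrist_force: [-4.2, -1.5, 9.4]
gripper_width: 0.039
```

```bash
python3 -m handwheel '[[0.0005,0,0,0,0,0,0.45],[0.001,0,0,0,0,0,0.45],[0.0015,0,0,0,0,0,0.45],[0.002,0,0,0,0,0,0.45],[0.002,0,0,0,0,0,0.45]]'
```

```text
time: 7.15
position: [0.5111, 0.1454, 0.1062]
ee_rot: [[0.003, 0.95, -0.312], [0.002, -0.312, -0.95], [-1.0, 0.002, -0.002]]
wrist_force: [-3.5, -0.6, 8.8]
gripper_width: 0.0391
```

```bash
python3 -m handwheel '[[0.0005,0,0,0,0,0,0.44],[0.001,0,0,0,0,0,0.44],[0.0015,0,0,0,0,0,0.44],[0.002,0,0,0,0,0,0.44],[0.002,0,0,0,0,0,0.44]]'; python3 - <<'E'
from h import *
c=snap("wrist","w8"); f=c["frame"][:,:,::-1]
cv2.imwrite("pics/w8c.png",cv2.resize(f[100:400,120:520],(800,600),interpolation=cv2.INTER_CUBIC))
E
```

```text
time: 7.65
position: [0.5114, 0.1454, 0.1048]
ee_rot: [[0.004, 0.95, -0.312], [0.001, -0.312, -0.95], [-1.0, 0.003, -0.003]]
wrist_force: [5.5, -2.3, -2.8]
gripper_width: 0.0379
```

View pics/w8c.png

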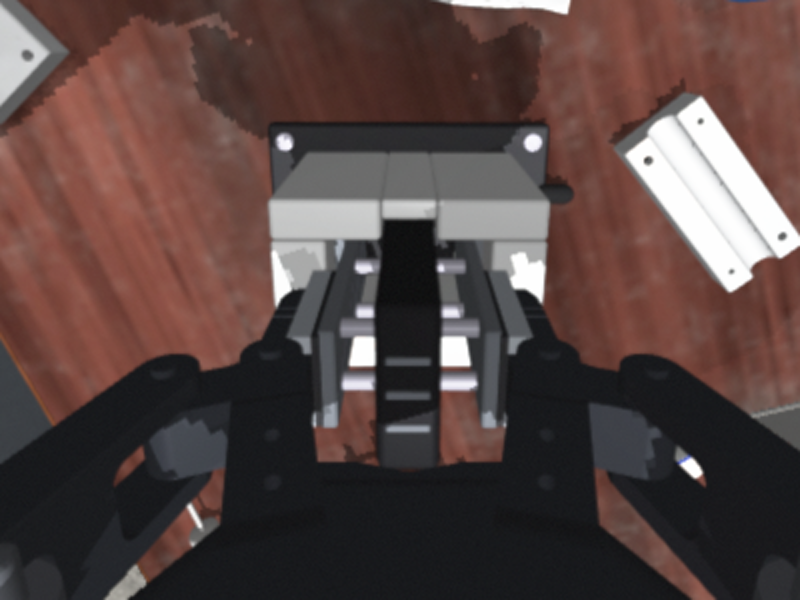

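```bash
python3 -m handwheel '[[0,0,0,0,0,0,0.42],[0.0,0,0,0,0,0,0.4],[0.0,0,0,0,0,0,0.38],[0.0,0,0,0,0,0,0.37],[0.0,0,0,0,0,0,0.37]]'
```

```text
time: 8.2
position: [0.5118, 0.1453, 0.1045]
ee_rot: [[0.005, 0.95, -0.312], [0.001, -0.312, -0.95], [-1.0, 0.004, -0.003]]
wrist_force: [-0.7, -0.7, 3.9]
gripper_width: 0.032
```

```bash
python3 -m handwheel '[[0,0,0,0,0,0,0.35],[0.0,0,0,0,0,0,0.33],[0.0,0,0,0,0,0,0.31],[-0.0005,0,0,0,0,0,0.3],[-0.0005,0,0,0,0,0,0.3]]'; python3 - <<'E'
from h import *
c=snap("wrist","w9"); f=c["frame"][:,:,::-1]
cv2.imwrite("pics/w9c.png",cv2.resize(f[100:400,120:520],(800,600),interpolation=cv2.INTER_CUBIC))
E
```

```text
time: 8.7
position: [0.5118, 0.1453, 0.1051]
ee_rot: [[0.005, 0.95, -0.312], [0.001, -0.312, -0.95], [-1.0, 0.004, -0.003]]
wrist_force: [-1.1, -1.0, 4.0]
gripper_width: 0.0257
```

View pics/w9c.png

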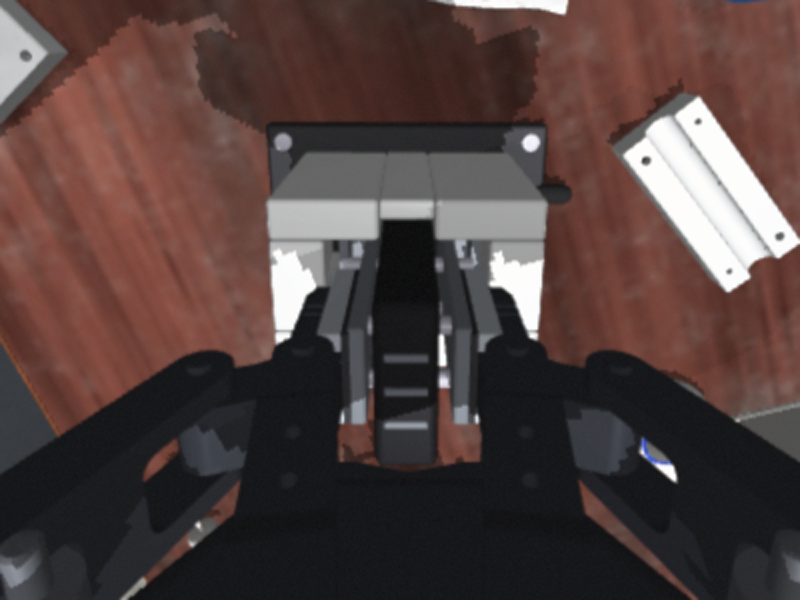

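```bash
python3 -m handwheel '[[-0.0005,0,0,0,0,0,0.26],[-0.0005,0,0,0,0,0,0.22],[-0.0005,0,0,0,0,0,0.22],[-0.001,0,0,0,0,0,0.22],[-0.002,0,0,0,0,0,0.22]]'
```

```text
time: 9.25
position: [0.5117, 0.1454, 0.107]
ee_rot: [[0.004, 0.95, -0.312], [0.001, -0.312, -0.95], [-1.0, 0.004, -0.003]]
wrist_force: [-2.9, 0.8, 3.2]
gripper_width: 0.0195
```

```bash
python3 -m handwheel '[[-0.001,0,0,0,0,0,0.22],[-0.002,0,0,0,0,0,0.22],[-0.003,0,0,0,0,0,0.22],[-0.004,0,0,0,0,0,0.22],[-0.005,0,0,0,0,0,0.22]]'
```

```text
time: 9.75
position: [0.5116, 0.1454, 0.112]
ee_rot: [[0.004, 0.95, -0.312], [0.001, -0.312, -0.95], [-1.0, 0.004, -0.003]]
wrist_force: [-2.1, -0.3, 3.7]
gripper_width: 0.0196
```

```bash
python3 - <<'E'
from h import *
c=snap("wrist","w10"); f=c["frame"][:,:,::-1]
cv2.imwrite("pics/w10c.png",cv2.resize(f[100:400,120:520],(800,600),interpolation=cv2.INTER_CUBIC))
E
```

```text
(no output)
```

View pics/w10c.png

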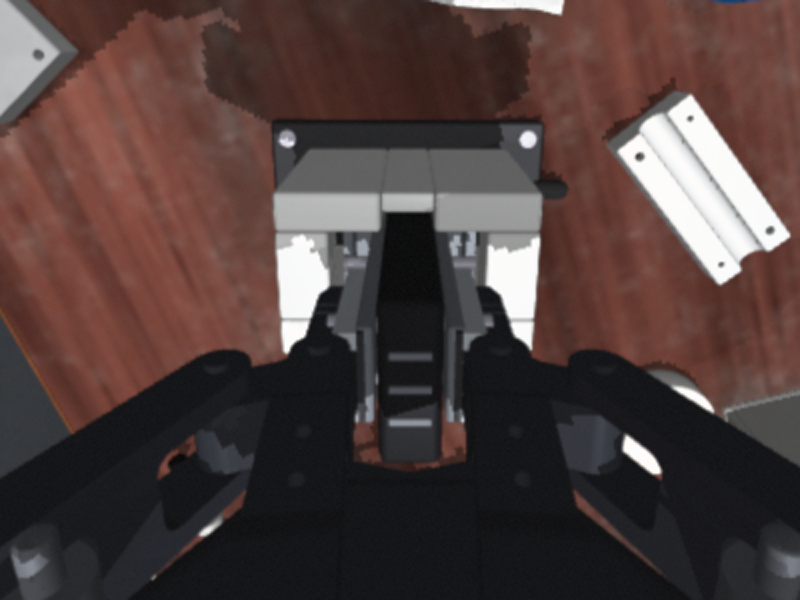

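```bash
python3 -m handwheel '[[-0.001,0,0,0,0,0,0.2],[-0.002,0,0,0,0,0,0.2],[-0.003,0,0,0,0,0,0.2],[-0.004,0,0,0,0,0,0.2],[-0.005,0,0,0,0,0,0.2]]'
```

```text
time: 10.3
position: [0.5117, 0.1453, 0.1172]
ee_rot: [[0.005, 0.95, -0.312], [0.001, -0.312, -0.95], [-1.0, 0.004, -0.003]]
wrist_force: [0.4, -0.2, -1.1]
gripper_width: 0.0179
```

```bash
python3 -m handwheel '[[-0.001,0,0,0,0,0,0.2],[-0.002,0,0,0,0,0,0.2],[-0.003,0,0,0,0,0,0.2],[-0.004,0,0,0,0,0,0.2],[-0.005,0,0,0,0,0,0.2]]'
```

```text
time: 10.8
position: [0.5117, 0.1453, 0.1222]
ee_rot: [[0.005, 0.95, -0.312], [0.001, -0.312, -0.95], [-1.0, 0.004, -0.003]]
wrist_force: [-0.0, 0.1, -1.7]
gripper_width: 0.0175
```

```bash
python3 -m handwheel '[[-0.003,0,0,0,0,0,0.2],[-0.007,0,0,0,0,0,0.2],[-0.011,0,0,0,0,0,0.2],[-0.016,0,0,0,0,0,0.2],[-0.02,0,0,0,0,0,0.2]]'; python3 -m handwheel '[[-0.006,0,0,0,0,0,0.2],[-0.012,0,0,0,0,0,0.2],[-0.018,0,0,0,0,0,0.2],[-0.024,0,0,0,0,0,0.2],[-0.03,0,0,0,0,0,0.2]]'; python3 - <<'E'
from h import *
c=snap("wrist","w11"); f=c["frame"][:,:,::-1]
cv2.imwrite("pics/w11c.png",cv2.resize(f[100:400,120:520],(800,600),interpolation=cv2.INTER_CUBIC))
E
```

```text
time: 11.3
position: [0.5116, 0.1453, 0.1428]
ee_rot: [[0.005, 0.95, -0.312], [0.001, -0.312, -0.95], [-1.0, 0.004, -0.003]]
wrist_force: [-0.6, -0.1, -1.0]
gripper_width: 0.0181
time: 11.8
position: [0.5115, 0.1453, 0.1734]
ee_rot: [[0.005, 0.95, -0.312], [0.001, -0.312, -0.95], [-1.0, 0.004, -0.003]]
wrist_force: [-0.2, 0.6, -1.7]
gripper_width: 0.0181
```

View pics/w11c.png

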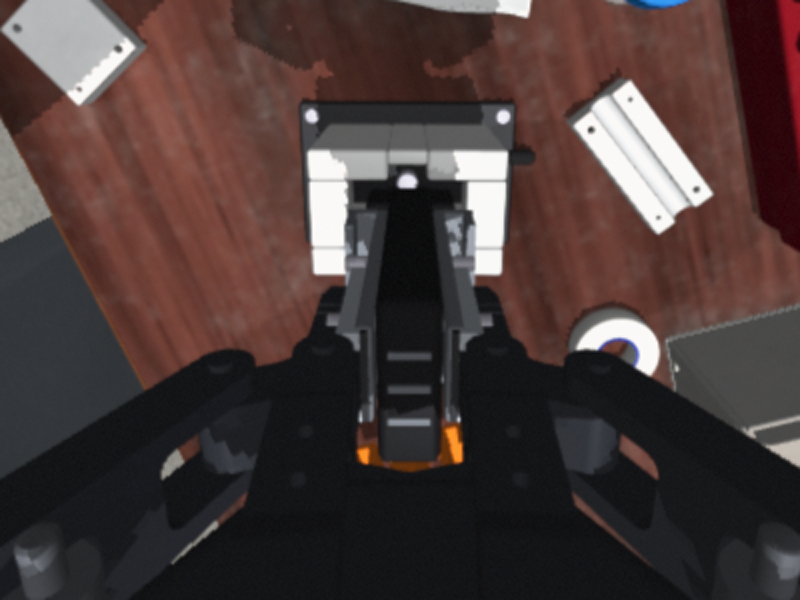

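```bash
python3 -m handwheel '[[-0.02,0,0.01,0,0,0,0.2],[-0.04,0,0.02,0,0,0,0.2],[-0.06,0,0.04,0,0,0,0.2],[-0.08,0,0.07,0,0,0,0.2],[-0.087,0,0.1,0,0,0,0.2]]'; python3 - <<'E'
from h import *
plan([.506,-.237,.26],-21.3)
s=cv2.imread("pics/scene0.png"); cv2.imwrite("pics/s0d.png",cv2.resize(s[165:305,310:470],(800,700),interpolation=cv2.INTER_CUBIC)[:600])
t=cv2.imread("pics/top0.png"); cv2.imwrite("pics/t0d.png",cv2.resize(t[105:235,280:440],(738,600),interpolation=cv2.INTER_CUBIC))
E
```

```text
time: 12.35
position: [0.4801, 0.0496, 0.2631]
ee_rot: [[0.009, 0.95, -0.311], [0.002, -0.311, -0.95], [-1.0, 0.008, -0.005]]
wrist_force: [1.1, -0.1, -1.3]
gripper_width: 0.0182
t 12.35 pos [0.4801 0.0496 0.2631] shift [0.0028 0.1139 0.2643] rot [ 3.15 -0.27 -0.43] F [ 1.1 -0.1 -1.3] w 0.0182
```

View pics/s0d.png

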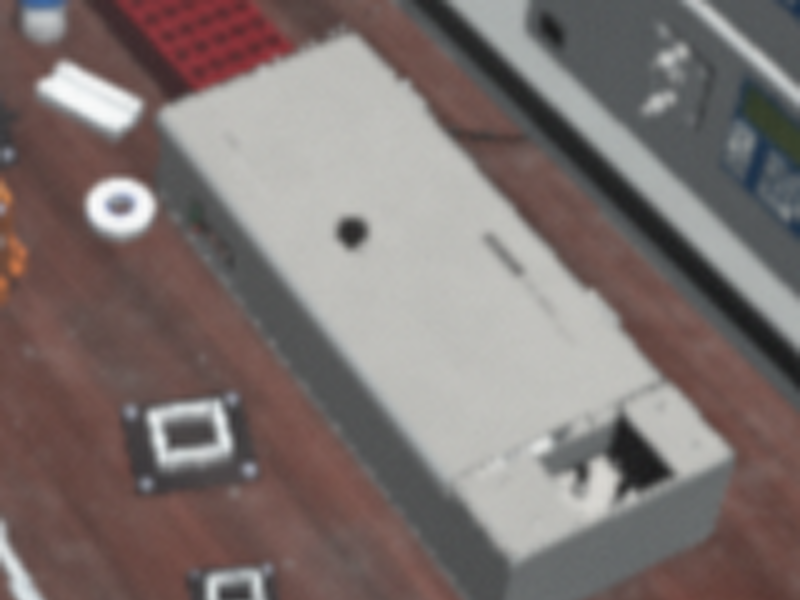

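View pics/t0d.png

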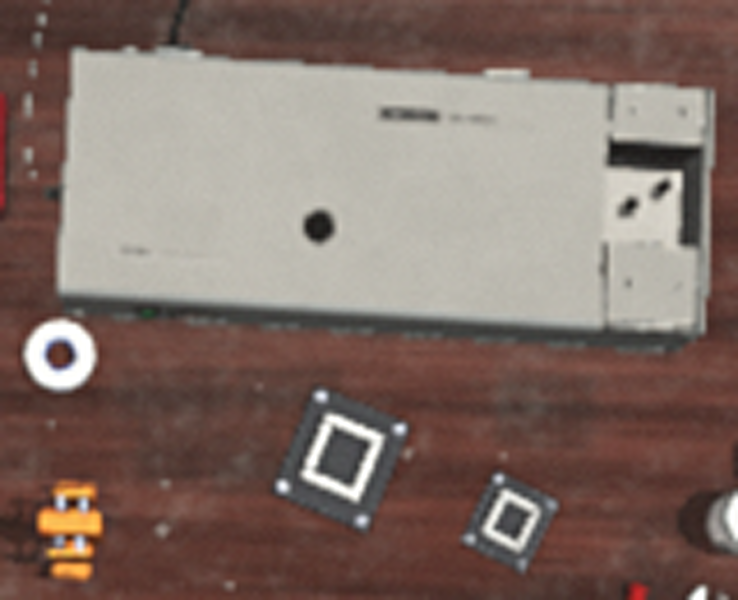

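```bash
python3 -m handwheel '[[0,0.012,0.028,0.6,0,0,0.2],[0,0.024,0.056,1.2,0,0,0.2],[0,0.036,0.084,1.8,0,-0.4,0.2],[0.001,0.048,0.112,2.4,-0.3,-0.4,0.2],[0.001,0.06,0.14,3,-0.3,-0.4,0.2]]'; python3 - <<'E'
from h import *
plan([.506,-.237,.26],-21.3)
c=dict(np.load("pics/top0.npz"))
for y,zs in ((327,(0,)),(308,(.06,.08,.1))):
  for z in zs: print(z,ray(c,280+330/4.61,105+y/4.61,z))
E
```

```text
time: 12.85
position: [0.4934, -0.1034, 0.262]
ee_rot: [[0.0, 0.932, -0.361], [-0.001, -0.361, -0.932], [-1.0, 0.001, 0.001]]
wrist_force: [0.2, 0.5, 0.1]
gripper_width: 0.018
t 12.85 pos [ 0.4934 -0.1034  0.262 ] shift [0.0021 0.06   0.12  ] rot [ 0.13  0.03 -0.03] F [0.2 0.5 0.1] w 0.018
0 [ 0.61617581 -0.18459547  0.        ]
0.06 [ 0.61909321 -0.17974401  0.06      ]
0.08 [ 0.61548162 -0.17821727  0.08      ]
0.1 [ 0.61187003 -0.17669052  0.1       ]
```

```bash
python3 -m handwheel '[[0,0.015,0.03,0,0,0,0.2],[0,0.03,0.06,0,0,0,0.2],[0.001,0.045,0.09,0,0,0,0.2],[0.002,0.06,0.12,0,0,0,0.2],[0.002,0.06,0.12,0,0,0,0.2]]'; python3 - <<'E'
from h import *
c=snap("wrist","w12x")
plan([.506,-.237,.26],-21.3)
c=snap("wrist","w12"); f=c["frame"][:,:,::-1]
cv2.imwrite("pics/w12c.png",cv2.resize(f[100:400,120:520],(800,600),interpolation=cv2.INTER_CUBIC))
E
```

```text
time: 13.35
position: [0.5059, -0.2402, 0.2591]
ee_rot: [[-0.001, 0.931, -0.364], [-0.001, -0.364, -0.931], [-1.0, -0.0, 0.001]]
wrist_force: [-1.3, 0.6, -2.1]
gripper_width: 0.0178
t 13.4 pos [ 0.5058 -0.2385  0.2594] shift [-0.0006 -0.0004 -0.0015] rot [-0.03  0.03  0.04] F [ 0.6  1.  -1.9] w 0.0175
```

View pics/w12c.png

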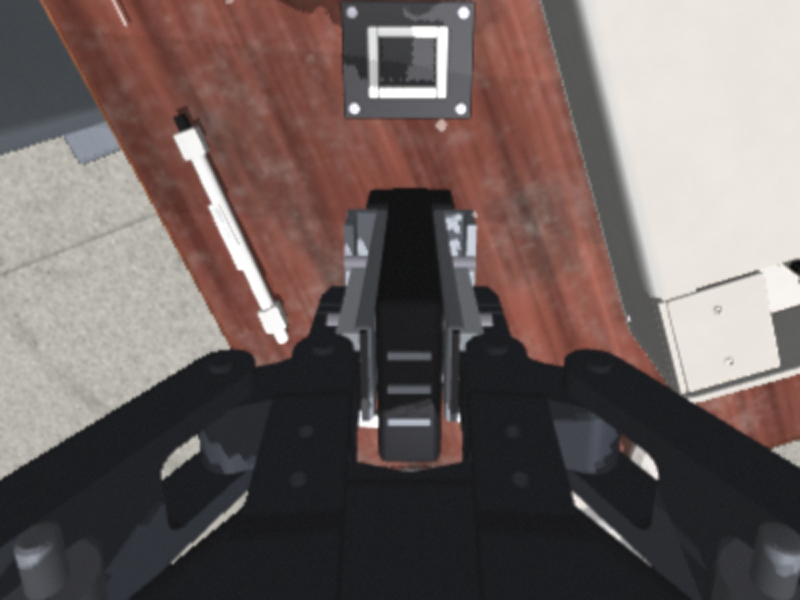

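```bash
python3 - <<'E'
from h import *
from bench import manip
c=dict(np.load("pics/w12.npz")); o=manip.get_obs(); R=o["ee_rot"];p=o["position"]
P_=lambda x,y,z: ray(c,(x+.5)/2-.5+120,(y+.5)/2-.5+100,z)
def rep(n,pts,z):
    P=np.array([P_(x,y,z) for x,y in pts]); m=P.mean(0); print(n,"ctr",m.round(4),"tool",(R.T@(m-p)).round(4))
    for a,b in((0,1),(0,2),(1,3),(2,3)): d=P[b]-P[a]; print("  ",np.linalg.norm(d).round(4),np.degrees(np.arctan2(d[1],d[0])).round(2))
rep("screws",[(352,13),(464,13),(354,109),(461,109)],.005)
rep("rim",[(367,26),(447,26),(369,98),(446,98)],.017)
for n,x,y,z in [("footL",368,190,.187),("footR",452,190,.187),("topL",381,460,.28),("topR",438,460,.28)]:
    q=P_(x,y,z); print(n,q.round(4),(R.T@(q-p)).round(4))
# TCP at foot expected: find z where foot width is .032
for z in (.15,.16,.17,.18,.19): print(z,np.linalg.norm(P_(368,190,z)-P_(452,190,z)), (R.T@((P_(368,190,z)+P_(452,190,z))/2-p)).round(4))
for z in (.27,.275,.28,.285,.29): print(z,np.linalg.norm(P_(381,460,z)-P_(438,460,z)),(R.T@((P_(381,460,z)+P_(438,460,z))/2-p)).round(4))
E
```

```text
screws ctr [ 0.5227 -0.1899  0.005 ] tool [ 0.2547 -0.0015 -0.0505]
   0.0702 -21.32
   0.0601 -111.72
   0.0601 -111.61
   0.0703 -21.33
rim ctr [ 0.5225 -0.1894  0.017 ] tool [ 0.2427 -0.0018 -0.0509]
   0.0488 -21.32
   0.0436 -110.88
   0.0436 -111.05
   0.0487 -21.33
footL [ 0.498  -0.2155  0.187 ] [ 0.0727 -0.0153 -0.0176]
footR [ 0.5254 -0.2262  0.187 ] [ 0.0727  0.0141 -0.0176]
topL [ 0.4944 -0.248   0.28  ] [-0.0203 -0.0069  0.0141]
topR [ 0.5054 -0.2524  0.28  ] [-0.0203  0.005   0.0141]
0.15 0.03512728411850366 [ 0.1097 -0.0005 -0.0069]
0.16 0.033578599068235626 [ 0.0997 -0.0005 -0.0098]
0.17 0.03202991401796745 [ 0.0897 -0.0005 -0.0127]
0.18 0.03048122896769935 [ 0.0797 -0.0005 -0.0156]
0.19 0.028932543917431334 [ 0.0697 -0.0006 -0.0184]
0.27 0.013089568002527788 [-0.0103 -0.0009  0.023 ]
0.275 0.012476875611506993 [-0.0153 -0.0009  0.0185]
0.28 0.011864183220486053 [-0.0203 -0.0009  0.0141]
0.285 0.011251490829465178 [-0.0253 -0.0009  0.0096]
0.29 0.010638798438444353 [-0.0303 -0.001   0.0051]
```

```bash
python3 -m handwheel '[[0.0,0,-0.012,0,0,0,0.2],[0.01,-0.001,-0.025,0,0,0,0.2],[0.03,-0.001,-0.038,0,0,0,0.2],[0.06,-0.001,-0.0507,0,0,0,0.2],[0.08,-0.001,-0.0507,0,0,0,0.2]]'; python3 -m handwheel '[[0.01,0,0,0,0,0,0.2],[0.018,0,0,0,0,0,0.2],[0.018,0,0,0,0,0,0.2],[0.018,0,0,0,0,0,0.2],[0.018,0,0,0,0,0,0.2]]'; python3 - <<'E'
from h import *
plan([.5233,-.1909,.15],-21.3)
c=snap("wrist","w13"); f=c["frame"][:,:,::-1]
cv2.imwrite("pics/w13c.png",cv2.resize(f[100:400,120:520],(800,600),interpolation=cv2.INTER_CUBIC))
E
```

```text
time: 13.95
position: [0.5234, -0.1864, 0.1774]
ee_rot: [[-0.002, 0.933, -0.359], [0.001, -0.359, -0.933], [-1.0, -0.002, -0.0]]
wrist_force: [-0.4, -0.2, -0.9]
gripper_width: 0.0179
time: 14.45
position: [0.5238, -0.1867, 0.1605]
ee_rot: [[0.0, 0.933, -0.36], [0.0, -0.36, -0.933], [-1.0, -0.0, -0.0]]
wrist_force: [-0.1, 0.1, -2.1]
gripper_width: 0.0179
t 14.45 pos [ 0.5238 -0.1867  0.1605] shift [0.0105 0.001  0.0041] rot [ 0.22 -0.02  0.  ] F [-0.1  0.1 -2.1] w 0.0179
```

View pics/w13c.png

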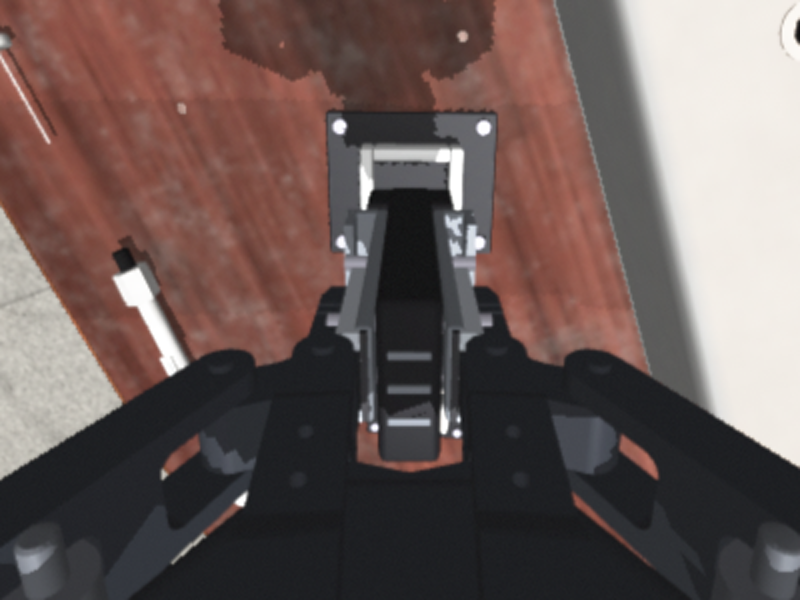

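```bash
python3 - <<'E'
from h import *
from bench import manip
c=dict(np.load("pics/w13.npz")); o=manip.get_obs(); R=o["ee_rot"];p=o["position"]
P_=lambda x,y,z: ray(c,(x+.5)/2-.5+120,(y+.5)/2-.5+100,z)
P=np.array([P_(x,y,.005) for x,y in [(339,127),(484,127),(341,242),(480,242)]]); m=P.mean(0)
print(o["position"],m,(R.T@(m-p)).round(4)); 
for a,b in((0,1),(0,2),(1,3),(2,3)): print(np.linalg.norm(P[a]-P[b]))
r=P_(363,146,.017),P_(462,146,.017); print("rim far",R.T@(r[0]-p),R.T@(r[1]-p))
print("foot",R.T@((P_(368,190,.0715)+P_(452,190,.0715))/2-p))
E
```

```text
[ 0.52377805 -0.18666645  0.16036121] [ 0.52247772 -0.18970108  0.005     ] [ 1.554e-01 -1.000e-04  3.300e-03]
0.07062838076026404
0.05992650146190494
0.05994237199739443
0.07191463300157987
rim far [ 0.1433735  -0.02272943 -0.01968124] [ 0.14336058  0.02382358 -0.01967086]
foot [ 0.08886565 -0.00080503 -0.01386294]
```

```bash
python3 -m handwheel '[[0.0,0.0008,0.002,0.1,0,0,0.2],[0.008,0.0008,0.0035,0.2,0,0,0.2],[0.018,0.0008,0.0035,0.2,0,0,0.2],[0.028,0.0008,0.0035,0.2,0,0,0.2],[0.034,0.0008,0.0035,0.2,0,0,0.2]]'; python3 - <<'E'
from h import *
c=snap("wrist","w14x")
c=snap("wrist","w14"); f=c["frame"][:,:,::-1]
plan([.5233,-.1902,.12],-21.3)
cv2.imwrite("pics/w14c.png",cv2.resize(f[100:400,120:520],(800,600),interpolation=cv2.INTER_CUBIC))
E
```

```text
time: 15.0
position: [0.5227, -0.1901, 0.1246]
ee_rot: [[-0.002, 0.932, -0.363], [0.001, -0.363, -0.932], [-1.0, -0.002, -0.0]]
wrist_force: [-0.5, -0.1, -1.3]
gripper_width: 0.0181
t 15.1 pos [ 0.5226 -0.19    0.1248] shift [ 0.0048  0.0007 -0.    ] rot [ 0.01 -0.01  0.14] F [ 0.  -0.6 -1.3] w 0.0178
```

View pics/w14c.png

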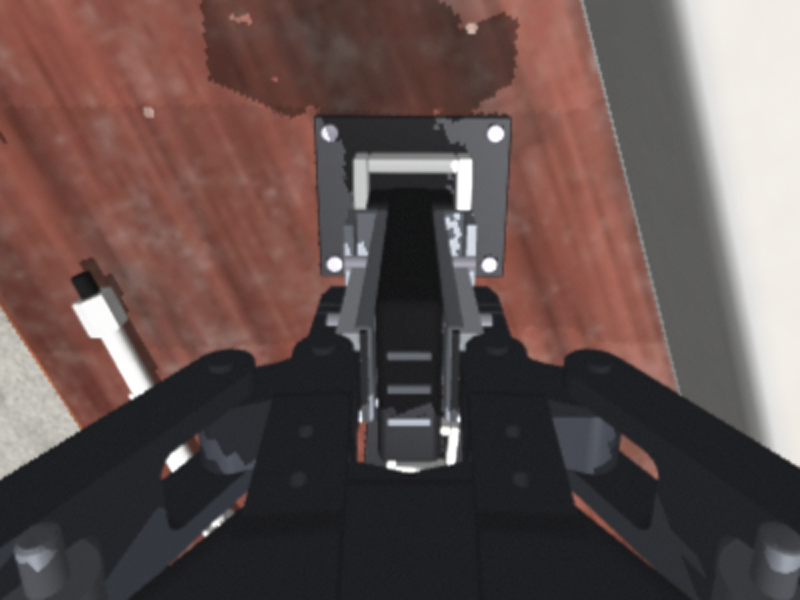

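```bash
python3 -m handwheel '[[0.002,0.0006,0,0,0,0.14,0.2],[0.005,0.0006,0,0,0,0.14,0.2],[0.008,0.0006,0,0,0,0.14,0.2],[0.011,0.0006,0,0,0,0.14,0.2],[0.013,0.0006,0,0,0,0.14,0.2]]'; python3 - <<'E'
from h import *
c=snap("wrist","w15"); f=c["frame"][:,:,::-1]
plan([.5233,-.1902,.1],-21.3)
cv2.imwrite("pics/w15c.png",cv2.resize(f[100:400,120:520],(800,600),interpolation=cv2.INTER_CUBIC))
E
```

```text
time: 15.6
position: [0.5231, -0.1902, 0.1116]
ee_rot: [[0.0, 0.932, -0.363], [0.0, -0.363, -0.932], [-1.0, -0.0, -0.0]]
wrist_force: [0.2, -0.9, 0.1]
gripper_width: 0.0179
t 15.65 pos [ 0.523  -0.1901  0.1113] shift [ 0.0113  0.0003 -0.    ] rot [ 0.01 -0.01  0.03] F [ 0.2  0.  -1.6] w 0.0182
```

View pics/w15c.png

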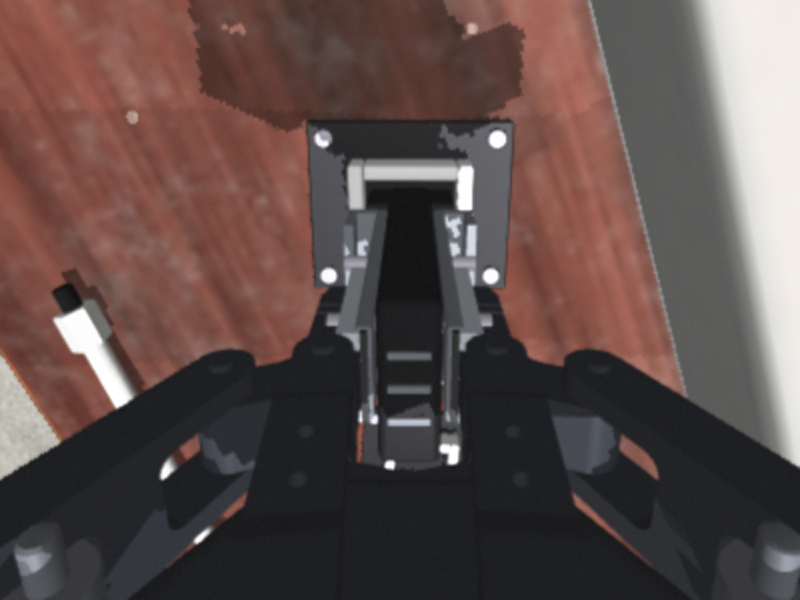

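```bash
python3 -m handwheel '[[0.001,0,0,0,0,0,0.2],[0.002,0,0,0,0,0,0.2],[0.003,0,0,0,0,0,0.2],[0.004,0,0,0,0,0,0.2],[0.005,0,0,0,0,0,0.2]]'; python3 -m handwheel '[[0.001,0,0,0,0,0,0.2],[0.002,0,0,0,0,0,0.2],[0.003,0,0,0,0,0,0.2],[0.004,0,0,0,0,0,0.2],[0.005,0,0,0,0,0,0.2]]'
```

```text
time: 16.15
position: [0.5231, -0.1901, 0.1063]
ee_rot: [[-0.0, 0.932, -0.363], [0.0, -0.363, -0.932], [-1.0, -0.0, -0.0]]
wrist_force: [-0.1, 0.2, -0.7]
gripper_width: 0.0181
time: 16.65
position: [0.523, -0.1901, 0.1011]
ee_rot: [[-0.0, 0.932, -0.363], [0.0, -0.363, -0.932], [-1.0, -0.0, -0.0]]
wrist_force: [1.5, -0.2, -1.5]
gripper_width: 0.0184
```

```bash
python3 -m handwheel '[[0.0005,0,0,0,0,0,0.2],[0.001,0,0,0,0,0,0.2],[0.0015,0,0,0,0,0,0.2],[0.002,0,0,0,0,0,0.2],[0.0025,0,0,0,0,0,0.2]]'
```

```text
time: 17.15
position: [0.5232, -0.1903, 0.0991]
ee_rot: [[0.0, 0.932, -0.363], [0.0, -0.363, -0.932], [-1.0, 0.0, -0.0]]
wrist_force: [-1.0, 0.0, 5.9]
gripper_width: 0.0181
```

```bash
python3 -m handwheel '[[0.0005,0,0,0,0,0,0.2],[0.001,0,0,0,0,0,0.2],[0.0015,0,0,0,0,0,0.2],[0.002,0,0,0,0,0,0.2],[0.0025,0,0,0,0,0,0.2]]'
```

```text
time: 17.65
position: [0.5235, -0.1904, 0.099]
ee_rot: [[0.002, 0.932, -0.363], [-0.001, -0.363, -0.932], [-1.0, 0.003, -0.0]]
wrist_force: [-7.2, 3.5, 21.8]
gripper_width: 0.0179
```

```bash
python3 -m handwheel '[[-0.0003,0,0,0,0,0,0.22],[-0.0005,0,0,0,0,0,0.24],[-0.0005,0,0,0,0,0,0.26],[-0.0005,0,0,0,0,0,0.28],[-0.0005,0,0,0,0,0,0.3]]'; python3 - <<'E'
from h import *
c=snap("wrist","w16"); f=c["frame"][:,:,::-1]
plan([.5233,-.1902,.1],-21.3)
cv2.imwrite("pics/w16c.png",cv2.resize(f[100:400,120:520],(800,600),interpolation=cv2.INTER_CUBIC))
E
```

```text
time: 18.15
position: [0.5234, -0.1903, 0.0991]
ee_rot: [[0.002, 0.932, -0.363], [-0.0, -0.363, -0.932], [-1.0, 0.002, -0.0]]
wrist_force: [-0.1, 0.1, -1.7]
gripper_width: 0.0254
t 18.2 pos [ 0.5234 -0.1903  0.0991] shift [-0.0009 -0.0002 -0.0001] rot [ 0.01 -0.01 -0.11] F [-0.2  0.4 -1.4] w 0.0257
```

View pics/w16c.png

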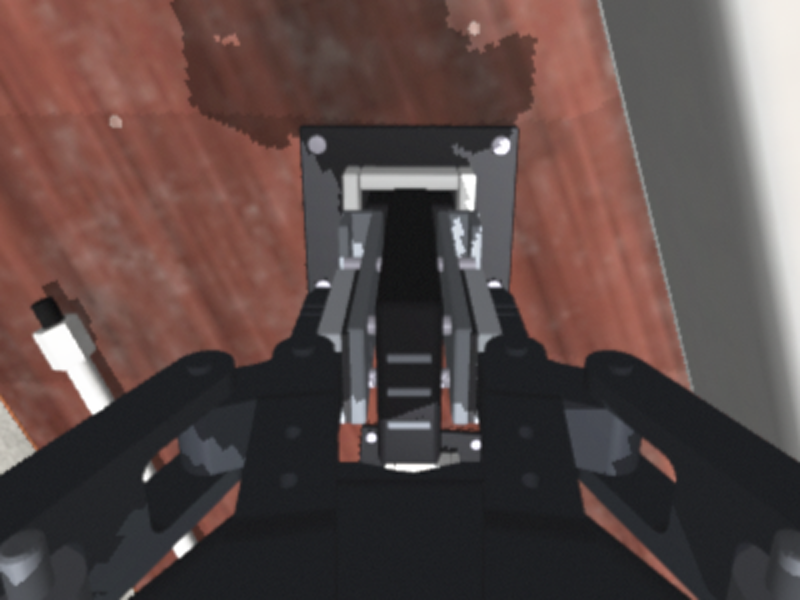

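```bash
python3 -m handwheel '[[0.0005,0,0,0,0,0,0.32],[0.001,0,0,0,0,0,0.34],[0.001,0,0,0,0,0,0.36],[0.0015,0,0,0,0,0,0.38],[0.0015,0,0,0,0,0,0.4]]'
```

```text
time: 18.7
position: [0.5234, -0.1903, 0.0976]
ee_rot: [[0.002, 0.932, -0.363], [-0.001, -0.363, -0.932], [-1.0, 0.002, -0.0]]
wrist_force: [0.2, -0.2, -0.9]
gripper_width: 0.0343
```

```bash
python3 -m handwheel '[[0.0005,0,0,0,0,0,0.42],[0.001,0,0,0,0,0,0.44],[0.001,0,0,0,0,0,0.46],[0.0015,0,0,0,0,0,0.48],[0.0015,0,0,0,0,0,0.49]]'
```

```text
time: 19.2
position: [0.5237, -0.1904, 0.0965]
ee_rot: [[0.003, 0.932, -0.363], [-0.001, -0.363, -0.932], [-1.0, 0.003, -0.0]]
wrist_force: [0.0, -0.5, 4.7]
gripper_width: 0.042
```

```bash
python3 -m handwheel '[[0.0,0,0,0,0,0,0.52],[0,0,0,0,0,0,0.56],[0,0,0,0,0,0,0.62],[0,0,0,0,0,0,0.7],[0,0,0,0,0,0,0.75]]'; python3 - <<'E'
from h import *
c=snap("wrist","w17"); f=c["frame"][:,:,::-1]
plan([.5237,-.1904,.2],-21.3)
cv2.imwrite("pics/w17c.png",cv2.resize(f[100:400,120:520],(800,600),interpolation=cv2.INTER_CUBIC))
E
```

```text
time: 19.7
position: [0.5236, -0.1904, 0.0963]
ee_rot: [[0.002, 0.932, -0.363], [-0.001, -0.363, -0.932], [-1.0, 0.002, -0.0]]
wrist_force: [0.7, -0.3, -0.2]
gripper_width: 0.0637
t 19.75 pos [ 0.5236 -0.1904  0.0964] shift [-1.036e-01  4.000e-04 -1.000e-04] rot [ 0.01 -0.01 -0.15] F [-0.  -0.1 -0.5] w 0.0639
```

View pics/w17c.png

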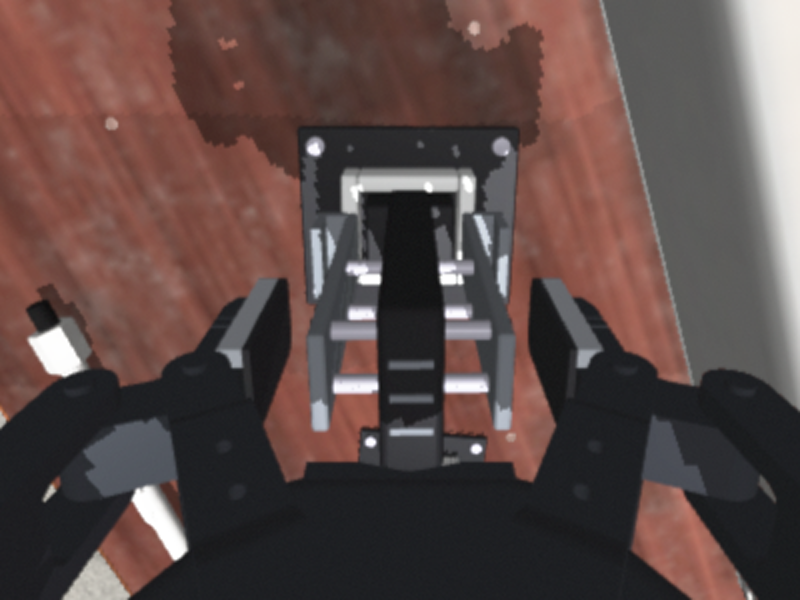

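Released, pack free and upright, foot within the socket walls. Retreat straight up.

```bash
python3 -m handwheel '[[-0.006,0,0,0,0,0,0.8],[-0.016,0,0,0,0,0,0.8],[-0.03,0,0,0,0,0,0.8],[-0.05,0,0,0,0,0,0.8],[-0.07,0,0,0,0,0,0.8]]'; python3 -m handwheel '[[-0.03,0,0,0,0,0,0.8],[-0.06,0,0,0,0,0,0.8],[-0.08,0,0.0,0,0,0,0.8],[-0.08,0,0.0,0,0,0,0.8],[-0.08,0,0.0,0,0,0,0.8]]';python3 - <<'E'
from h import *
c=snap("wrist","w18x")
c=snap("wrist","w18"); f=c["frame"][:,:,::-1]
plan([.5237,-.1904,.2],-21.3)
cv2.imwrite("pics/w18c.png",cv2.resize(f[80:230,220:420],(800,600),interpolation=cv2.INTER_CUBIC))
c=snap("scene","s18"); f=c["frame"][:,:,::-1]
cv2.imwrite("pics/s18c.png",cv2.resize(f[140:320,220:440],(733,600),interpolation=cv2.INTER_CUBIC))
E
```

```text
time: 20.25
position: [0.5235, -0.1904, 0.1684]
ee_rot: [[0.003, 0.932, -0.363], [-0.001, -0.363, -0.932], [-1.0, 0.004, -0.0]]
wrist_force: [0.3, 0.5, 0.2]
gripper_width: 0.0686
time: 20.75
position: [0.5235, -0.1903, 0.2493]
ee_rot: [[0.005, 0.932, -0.363], [-0.002, -0.363, -0.932], [-1.0, 0.005, -0.0]]
wrist_force: [0.1, -0.6, 0.2]
gripper_width: 0.0686
t 20.85 pos [ 0.523  -0.1902  0.2478] shift [ 0.0478  0.0006 -0.0001] rot [ 0.01 -0.01 -0.14] F [ 0.3 -0.4  0.2] w 0.0683
```

View pics/w18c.png

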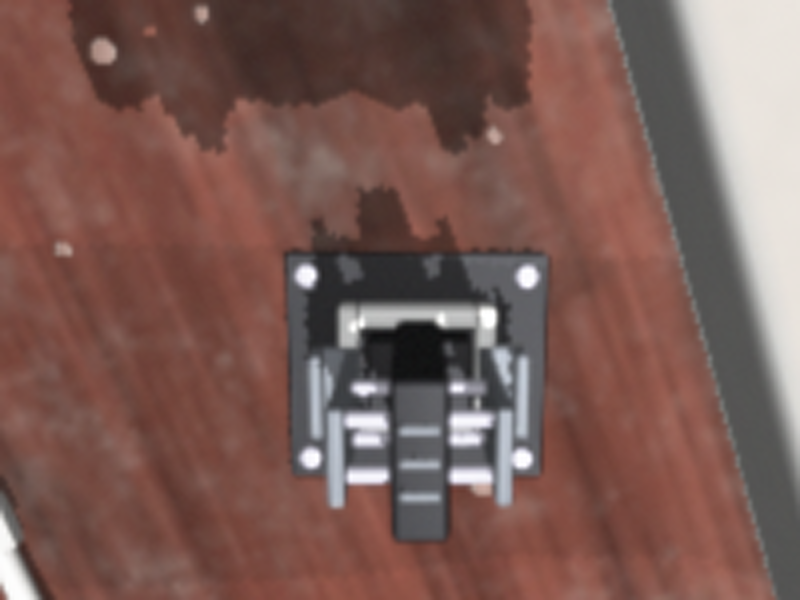

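View pics/s18c.png

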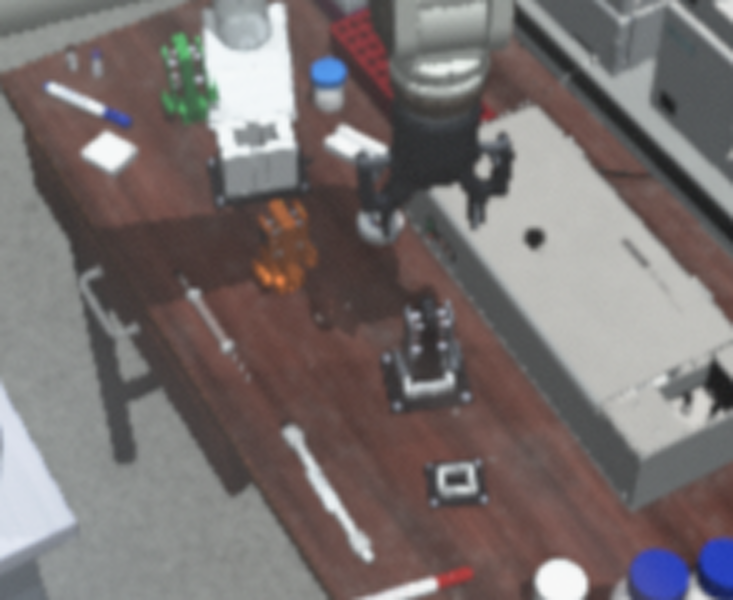

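```bash
python3 - <<'E'
from h import *
c=dict(np.load("pics/w18.npz"))
P_=lambda x,y,z: ray(c,(x+.5)/4-.5+220,(y+.5)/4-.5+80,z)
s=np.mean([P_(x,y,.005) for x,y in [(306,276),(527,276),(311,458),(522,458)]],0); print("stand",s)
yv=np.array([.932,-.363,0]); zv=np.array([-.363,-.932,0])
tb=[P_(x,y,.110) for x,y in [(327,410),(513,410),(330,507),(512,507)]]
print("tabs",np.mean(tb,0)-s,[(np.dot(t-s,yv).round(4),np.dot(t-s,zv).round(4)) for t in tb])
tp=[P_(x,y,.114) for x,y in [(393,540),(448,540),(392,382),(448,382)]]
print("top",np.mean(tp,0)-s,[(np.dot(t-s,yv).round(4),np.dot(t-s,zv).round(4)) for t in tp])
E
```

```text
stand [ 0.52245687 -0.18971585  0.005     ]
tabs [ 0.00046996 -0.00048744  0.105     ] [(np.float64(-0.0212), np.float64(-0.0116)), (np.float64(0.0221), np.float64(-0.0116)), (np.float64(-0.021), np.float64(0.0121)), (np.float64(0.0225), np.float64(0.0122))]
top [ 0.00049112 -0.00017759  0.109     ] [(np.float64(-0.0059), np.float64(0.0191)), (np.float64(0.0071), np.float64(0.0191)), (np.float64(-0.0059), np.float64(-0.0191)), (np.float64(0.0068), np.float64(-0.0191))]
```

```bash
python3 - <<'E'
from bench import manip
o=manip.get_obs(); print(o["time"],o["wrist_force"],o["joint_velocities"].round(2)); print(manip.sign_off())
E
```

```text
20.9 [-0.05046212 -0.31447498  0.05334431] [-0.04  0.2  -0.15  0.02  0.05 -0.01]
the job is handed in; nothing more can be done
None
```

The battery pack is out of the dock and standing in the larger storage stand, released. I handed the job in at about 20.9 s of the 61 s allowed.

**Unlatching:** A harder squeeze made the pack resist being pushed down: 15 N at the wrist with almost no travel. I eased the squeeze, and the tabs gave way after about 8 mm of pushing at 8–9 N. I then squeezed both tabs fully in and drew the pack straight up. Wrist force read at the end of each move stayed under 16 N in the dock.

**Placing:** The foot met the socket floor at up to about 22 N wrist force, under the 35 N limit. I then opened the fingers while lowering slightly to follow the tabs, and backed off straight up.

**Last checks:**
- In the last wrist picture the pack is centred on the stand to within about 0.7 mm.
- The tabs are sprung back to 43.4 mm against the 44 mm expected. That fits the foot being fully down, but only fixes its height to 2–3 mm. The tool height at contact agrees.
- The wrist force is about zero and the robot is clear of everything.
- The last scene picture shows no bystander visibly out of place, but I only looked; I did not measure their positions.

**What disagreed:**
- The top camera read about 2–3 mm off from the wrist camera in y at the dock. I took the stand's position from the wrist camera.
- The gripper's width reading dropped to about 18 mm when fully squeezed, below the 24 mm given for the tabs. I put this down to give in the fingers, because the pictures showed the pack properly held.

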